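# Open the double-latched slide incubator

### The job

Open the slide incubator on the bench: slide its steel latch cover fully aside, take the lid by its rib and raise it just ajar, and let go so that it rests there. Then push the catch that the cover was hiding fully aside and, without using the rib again, swing the lid up from under its front edge until it stands about upright by itself. Do not force the lid against the catch, and leave the other things on the bench where they stand.

Things in the scene. Friction and masses are not known exactly. Their poses are not given: they have to be found in the camera images.
- case: Grey slide incubator, open box 170 (x) x 240 (y) x 72 mm high with a hinged lid, fixed to the bench. Origin: centre of its underside, on the bench. Its +x points to the hinge, away from the robot; its front (-x) faces the robot, its +y is at the robot's left. All offsets here are in this frame, in mm, z above the bench. At y -120 to -50 its front wall (x -85) is plain down to the bench.
- ledge (a point): Centre of the top of the black ledge before the case: x -160 to -85, y -50 to +97, top at z 50, with a pocket (x -119 to -85, y -32 to +32) for the lid's steel hook. It carries the latch cover and the catch.
- lid (a joint): Lid angle in rad: 0 shut, grows as the front edge rises, stop at 1.70. Stiff hinge (friction 0.75 N m): the lid stays where it is left. Latch cover home: it cannot rise. Cover aside, catch home: it stops hard at 0.20 (front edge 34 mm up; 40 N on the catch is too much); ajar means 0.08 to 0.20 (edge 14 to 34 mm, rib 10 to 24 mm up). Catch aside: it swings freely.
- lid_hinge (a point): Middle of the hinge line, which runs along y at x 85, z 74. The lid is a grey plate 170 x 240 x 10 mm, about 0.4 kg, from the hinge to the front; shut, its underside is at z 74 and there is no gap below it.
- lid_edge (a point): Point on the lower front edge of the lid (under side, nearest the robot), 170 mm from the hinge line, at y -90 (the robot's right as it faces the case): there nothing stands before or below the edge, so once the lid is ajar closed fingertips tilted forwards can go under it and push it up and round.
- rib (a point): Centre of the upright black grip rib on the lid's top, 12 (x) x 50 (y) x 26 mm high, running parallel to the hinge; 120 mm from the hinge line, at y -30, z 84 to 110 when shut. Pinched from above across its 12 mm. For raising the lid ajar only.
- latch (a joint): Steel latch cover, travel in m: 0 home (holds the lid's nose down and hides the catch), grows as it slides to the case's +y (the robot's left), stop at 0.062; the lid is free from 0.050. Friction 3 N, stays where left. A plate 77 (x) x 50 (y) mm, top at z 94.5, with a front skirt.
- latch_fin (a point): Centre of the black upright fin on top of the latch cover, 30 (x) x 12 (y) x 22 mm high (z 94.5 to 116.5), at x -125, y 0 when home. Push its side or pinch it across y.
- catch (a joint): Secondary catch, a steel slider under the latch cover, travel in m: 0 home (hooks the lid), grows as it is pushed to the case's +y, stop at 0.018; the lid is free from 0.012. Friction 3 N, stays where left. While the lid is less than 0.06 rad open a block on the lid stops the catch from moving.
- catch_post (a point): Top centre of the catch's upright steel post, 18 (x) x 14 (y) mm, z 52 to 80, at x -131, y 0 when home. Seen from above only when the latch cover is aside. Push its -y side with the fingertips towards +y; the ledge under it is at z 50.
- jar: Bystander: glass jar with a red lid, 68 mm across, 100 mm high; origin under its centre.
- tube_rack: Bystander: green tube rack 90 x 60 x 45 mm, with one tube up to 76 mm; origin under its centre.
- slide_mailer: Bystander: flat white slide mailer 40 x 84 x 20 mm; origin under its centre.
- spatula: Bystander: flat steel spatula 140 mm long, lying; origin under its middle.
- pen_pot: Bystander: black pot of pens, 72 mm across, 145 mm high; origin under its centre.
- small_jar: Bystander: glass jar with a brass lid, 60 mm across, 75 mm high; origin under its centre.

How it is judged:
On the way, in this order (a step that is already met when the one before it is completed fails the run):
1. the latch cover slid fully aside, the lid still down (value of joint latch above 0.052 m and value of joint lid below 0.04 rad), for 0.2 s.
2. the lid raised ajar and let go, resting there with the catch still home (value of joint lid between 0.075 and 0.25 rad and value of joint catch below 0.007 m and contact force between the fingers and case below 0.5 N), for 0.3 s.
3. the catch pushed aside while the lid is only ajar (value of joint catch above 0.013 m and value of joint lid below 0.35 rad), for 0.2 s.
At the end, for the whole second after the job is handed in: The lid stands open by itself at 1.2 rad (about 70 degrees) or more, at rest and let go, with the latch cover at least 50 mm and the catch at least 12 mm aside (value of joint lid above 1.2 rad and velocity of joint lid between -0.05 and 0.05 rad/s and value of joint latch above 0.05 m and value of joint catch above 0.012 m and contact force between the fingers and case below 0.5 N); the robot touches nothing.
It fails at once if the lid is forced against its catch (over 40 N between the lid's hook and the catch) (contact force between lid_c2 and catch_c0 above 40 N).
It fails at once if the lid is swung open by its rib (fingers on the rib beyond 0.45 rad) (value of joint lid above 0.45 rad and contact force between the fingers and lid_c5 above 1 N).
It fails at once if a bystander is moved by more than 50 mm or tipped (distance of any of jar, tube_rack, slide_mailer, spatula, pen_pot, small_jar from where it was at the start of the episode above 0.05 m or angle between any of jar, tube_rack, slide_mailer, spatula, pen_pot, small_jar's own z axis and vertical above 0.5 rad).
It also fails if it takes over 54 s, if anything falls off the work surface, if the arm or the gripper's body presses on something with over 40 N, if the wrist force passes 120 N, or if a joint passes its speed limit or range.

### The arm

A 7-joint arm with a two-finger parallel gripper is mounted at the origin on the work surface. World frame = base frame: x ahead of the robot, y to its left, z up, the work surface at z = 0. Lengths are in m, angles in rad, forces in N, time in s.
With the tool pointing down it reaches from about 0.35 to 0.9 m from the base axis. Payload 8.1 kg.
Tool frame: the origin (TCP) lies on the centre line of the jaws, within the pads' length; the fingertips stand 19 mm ahead of it and the grasp point (between the pads) is the TCP; z points along the fingers, y is the direction in which the jaws open and shut (so a half turn about z gives the same grasp; the last joint's range is limited). The gripper opens to 92 mm and grips with 3 to 60 N. Pads are 19 mm wide; open, the fingers measure 130 mm over their backs; the gripper's body (75 mm by 190 mm) begins 47 mm behind the grasp point.
Start: joints at [-1.397, 0.434, 0.025, 1.573, -0.012, 1.134, -0.075], TCP at [0.171, 0.601, 0.246] pointing down, gripper open.
Joint ranges: [-2.62, 2.62], [-0.44, 2.09], [-1.27, 1.32], [0.08, 2.57], [-1.32, 4.46], [0.12, 2], [-2.74, 2.74]. Speed limits (rad/s): [2.22, 2.22, 3.01, 3.01, 3.14, 3.14, 3.14].

### API

Orientations are given as a rotation vector (axis times angle).
In Python, from cell import monitor, imaging, workorder, outline_of gives the robot as it stands.
- The arm moves only by the tool move_arm, never from a script. Its argument "series" is a list of rows, each a list of 6 numbers: the shift along the world's x, y, z in cm, then the turn, a rotation vector about the world's x, y, z in degrees. A call has 1 to 8 rows; each row shifts and turns the commanded pose from where the row before left it; what a row does not reach is not made up. A row lasts 1/10 s, in which the tool goes at most 50 mm and 8.59 degrees, less where a joint would pass 70% of its speed; a pose out of reach is approached as far as the arm can. A call with a gripper value outside its range is refused whole. "grip" is the opening, from 0 (shut) to 1 (fully open), set as the call begins (left out, the last holds). The fingers move at their own pace and stop on an object; "force" is the grip in N (left out, the last holds). Time passes only in rows, so rows that do not move let the fingers close. It gives the time, the measured TCP pose, the force and the opening at its end, in the units of the state.
- monitor.observe(): the state, without advancing time (a new reading comes with each control period).
- imaging.get_image(name): name is "scene" or "top"; returns a dict with "color" (420x560x3 uint8, red, green, blue), "fx", "fy", "cx", "cy" (pixels), "rvec" (rotation vector, rad) and "tvec" (3), from world to camera coordinates, as OpenCV has them. Camera axes: x right, y down, z forward; pixel columns grow to the right and rows downward; lengths in m; the calibration is good to about 2 mm. A picture is of the moment at which its call begins. There is no depth.
- workorder.sign_off(): hands the job in, once; it reports no verdict.
Trained networks look in the newest picture that a camera, given by its name, has taken for a name from the list of things; names that differ only in an ending like _2 or _b are one class to them, and where a whole thing is asked for, a point or a joint stands for the part that bears it (a point fixed in the world has none). Each returns a list of dicts, best first, with "p" (0 to 1); they miss things now and then, are a little off and sometimes report something else, mostly with a low value. They report only what shows in the picture. A call takes as long as a camera call.
- outline_of(camera, thing): "mask" (420x560 bool, what is visible of it) and "rect" ([left, top, width, height] in pixels, round what is visible of it).
The state is a dict: "clock": time; "joints": joint angles; "dq": joint speeds; "joint_efforts": joint torques, N m; "position": TCP position; "ee_rot": TCP orientation; "force": force on the tool from outside, world axes, zero at the start; "ft_torque": the same for the moment, N m; "width": opening from 0.0 (shut) to 1.0 (fully open).
Only numpy, scipy, OpenCV 4.12 (cv2) and the standard library are available. Lean on these libraries where they do the work, as an engineer would, in place of code of your own. Each camera call takes 0.05 s, during which the arm holds its last target. There are 200 camera calls.

## Working session

There is one attempt and no reset: what is moved stays moved. The work goes in short steps, Python scripts to look and compute and a tool call to move; the robot and the scene stay as the last step left them, time stands still between calls to the robot, and variables do not carry over. Pictures are saved under pics/ and viewed, about 8 in all and at most 12, crops included, and the job is handed in when it is done.

Besides the shell and the picture viewer there is one more tool, called after "Request:" in YAML: its name, and indented under it one key for each argument. move_arm: Moves the arm, as the interface text tells. Its arguments: {"type":"object","properties":{"series":{"type":"array"},"grip":{"type":"number"},"force":{"type":"number"}},"required":["series"]}

```bash
mkdir -p pics; ls; cat > h.py <<'E'
import numpy as np, cv2
from cell import monitor, imaging, workorder, outline_of
def cam(n):
    im=imaging.get_image(n); K=np.array([[im['fx'],0,im['cx']],[0,im['fy'],im['cy']],[0,0,1.]])
    return im['color'],K,np.array(im['rvec'],float),np.array(im['tvec'],float)
def proj(P,K,r,t): return cv2.projectPoints(np.array(P,float).reshape(-1,3),r,t,K,None)[0].reshape(-1,2)
def back(uv,z,K,r,t):
    R=cv2.Rodrigues(r)[0]; c=-R.T@t; d=R.T@np.linalg.inv(K)@np.array([uv[0],uv[1],1.])
    return c+d*(z-c[2])/d[2]
def save(n,im,s=1.4): cv2.imwrite('pics/'+n,cv2.resize(im[:,:,::-1],None,fx=s,fy=s))
E
python3 - <<'E'
from h import *
s=monitor.observe();print({k:np.round(v,3) for k,v in s.items()})
ims=[]
for n in ['top','scene']:
    im,K,r,t=cam(n); R=cv2.Rodrigues(r)[0]; print(n,np.round(K,1).tolist(),-R.T@t,R[2]); save(n+'0.png',im)
    for th,z in [('case',.08),('rib',.11),('latch_fin',.1165),('latch',.0945),('lid',.084),('ledge',.05),('jar',.1),('tube_rack',.045),('slide_mailer',.02),('spatula',.0),('pen_pot',.145),('small_jar',.075)]:
        for o in outline_of(n,th)[:2]:
            m=o['mask']; ys,xs=np.nonzero(m)
            print(th,round(o['p'],2),o['rect'],np.round(back((xs.mean(),ys.mean()),z,K,r,t),3))
E
```

```text
pics
{'clock': np.float64(0.0), 'joints': array([-1.397,  0.435,  0.025,  1.574, -0.012,  1.134, -0.075]), 'dq': array([-0.   ,  0.   , -0.001, -0.   , -0.001, -0.   ,  0.   ]), 'joint_efforts': array([ 0.0000e+00, -6.6783e+01,  9.8600e-01, -3.1448e+01, -6.0000e-02,
        4.2000e-02,  0.0000e+00]), 'position': array([0.171, 0.601, 0.245]), 'ee_rot': array([-4.340e-01, -3.111e+00,  2.000e-03]), 'force': array([ 0.094, -0.6  , -0.193]), 'ft_torque': array([0.01 , 0.036, 0.001]), 'width': np.float64(0.998)}
top [[410.6, 0.0, 281.9], [0.0, 410.6, 206.8], [0.0, 0.0, 1.0]] [ 3.66981099e-01 -1.94471396e-04  1.29064345e+00] [ 0.20441961 -0.01117453 -0.97881957]
case 0.61 [215.9, 195.4, 83.4, 90.9] [0.534 0.065 0.08 ]
rib 0.75 [213.0, 193.7, 89.1, 64.7] [0.557 0.062 0.11 ]
latch_fin 0.96 [249.7, 252.9, 19.4, 29.9] [0.433 0.053 0.117]
latch_fin 0.32 [175.0, 196.6, 20.8, 29.8] [0.605 0.271 0.117]
latch 0.64 [253.4, 256.7, 16.6, 22.8] [0.435 0.054 0.095]
latch 0.55 [314.3, 232.2, 19.9, 45.0] [ 0.49  -0.132  0.095]
lid 0.87 [215.1, 197.6, 85.7, 61.3] [0.561 0.063 0.084]
ledge 0.57 [214.7, 193.6
[... 755 characters left out ...]
10.2] [0.46  0.018 0.117]
latch_fin 0.4 [244.0, 246.4, 39.5, 32.8] [ 0.736 -0.245  0.117]
latch 0.81 [241.1, 183.1, 22.1, 16.2] [0.437 0.046 0.095]
lid 0.56 [242.9, 182.6, 75.6, 47.5] [0.567 0.048 0.084]
ledge 0.8 [235.8, 183.3, 81.5, 66.6] [0.55  0.046 0.05 ]
jar 0.74 [320.0, 174.5, 18.0, 29.8] [0.656 0.215 0.1  ]
tube_rack 0.71 [244.0, 248.1, 36.8, 32.6] [ 0.685 -0.186  0.045]
slide_mailer 0.38 [209.5, 227.3, 36.5, 28.7] [ 0.514 -0.157  0.02 ]
spatula 0.72 [210.8, 229.2, 34.3, 26.1] [ 0.496 -0.142  0.   ]
pen_pot 0.78 [325.0, 142.8, 17.7, 35.2] [0.602 0.351 0.145]
pen_pot 0.57 [242.2, 181.4, 74.1, 50.4] [ 0.619 -0.026  0.145]
small_jar 0.84 [122.2, 276.5, 26.0, 32.9] [ 0.505 -0.507  0.075]
```

```bash
python3 - <<'E'
from h import *
im,K,r,t=cam('top')
o=outline_of('top','lid')[0]; m=o['mask'].astype(np.uint8)
c=max(cv2.findContours(m,0,2)[0],key=cv2.contourArea)
P=np.array([back(p[0],.084,K,r,t)[:2] for p in c],np.float32)
print(cv2.minAreaRect(P))
cv2.imwrite('pics/a.png',cv2.resize(im[170:300,160:350,::-1],None,fx=4.2,fy=4.2,interpolation=cv2.INTER_CUBIC))
E
```

```text
((0.5624908804893494, 0.06226736307144165), (0.17276212573051453, 0.24030786752700806), 5.020010471343994)
```

View pics/a.png

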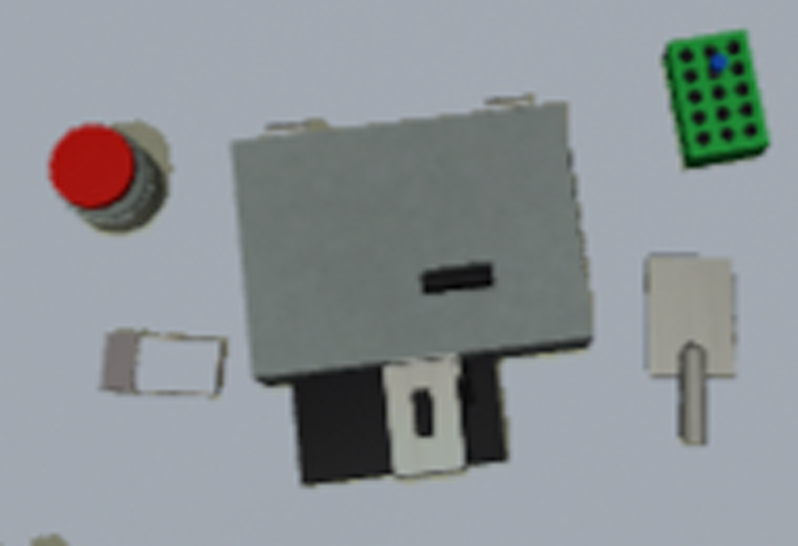

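Request:
move_arm:
  series:
    - [1.7,-3.7,0,0,0,1.3]
    - [1.7,-3.7,0,0,0,1.3]
    - [1.7,-3.7,0,0,0,1.3]
    - [1.7,-3.7,0,0,0,1.3]
    - [1.7,-3.7,0,0,0,1.3]
    - [1.7,-3.7,0,0,0,1.3]
    - [1.7,-3.7,0,0,0,1.3]
    - [1.7,-3.7,0,0,0,1.3]
  grip: 0
  force: 30

```text
clock: 2.2
position: [0.3073, 0.3037, 0.246]
ee_rot: [0.148, 3.138, 0.001]
force: [2.0, 0.3, 0.8]
width: 0.351
```

Request:
move_arm:
  series:
    - [1.7,-3.7,0,0,0,1.3]
    - [1.7,-3.7,0,0,0,1.3]
    - [1.7,-3.7,0,0,0,1.3]
    - [1.7,-3.7,0,0,0,1.3]
    - [1.7,-3.7,0,0,0,1.3]
    - [1.7,-3.7,0,0,0,1.3]
    - [1.7,-3.7,0,0,0,1.3]
    - [1.7,-3.7,0,0,0,1.3]

```text
clock: 3.0
position: [0.4434, 0.0076, 0.2461]
ee_rot: [-0.137, 3.138, 0.001]
force: [1.4, 0.8, 0.1]
width: 0.003
```

```bash
cat >> h.py <<'E'
C0=np.array([.5625,.0623]); TH=np.deg2rad(5.0)
Rz=np.array([[np.cos(TH),-np.sin(TH)],[np.sin(TH),np.cos(TH)]])
def W(x,y,z): return np.r_[C0+Rz@[x/1e3,y/1e3],z/1e3]
def inv(p): return np.r_[Rz.T@(np.array(p[:2])-C0),p[2]]*1e3
def st():
    from scipy.spatial.transform import Rotation as Q
    s=monitor.observe(); R=Q.from_rotvec(s['ee_rot']).as_matrix()
    Rc=np.eye(3); Rc[:2,:2]=Rz; Rl=Rc.T@R
    p=np.array(s['position'])
    print('t',round(float(s['clock']),2),'tcp',np.round(p,4),'case tcp',np.round(inv(p),1),'case tip',np.round(inv(p+R[:,2]*.019),1),'toolz',np.round(Rl[:,2],3),'jaw',np.round(Rl[:,1],3),'F',np.round(s['force'],1),'w',round(float(s['width']),3),'q',np.round(s['joints'],2))
E
python3 - <<'E'
from h import *
st()
im,K,r,t=cam('top')
pts=[W(*p) for p in [(-85,-120,84),(-85,120,84),(85,120,84),(85,-120,84),(-35,-30,110),(-125,0,116.5),(-160,-50,50),(-160,97,50)]]
uv=proj(pts,K,r,t); print(np.round((uv-[160,170])*4.2))
E
```

```text
t 3.0 tcp [0.4434 0.0076 0.2461] case tcp [-123.4  -44.1  246.1] case tip [-123.4  -44.1  227.1] toolz [ 0.001  0.    -1.   ] jaw [-0.  1.  0.] F [1.4 0.8 0.1] w 0.003 q [-0.51  0.13  0.42  2.02 -0.06  1.01  1.6 ]
[[590. 335.]
 [248. 376.]
 [228. 138.]
 [560. 100.]
 [453. 275.]
 [424. 410.]
 [503. 457.]
 [297. 481.]]
```

Request:
move_arm:
  series:
    - [0,0,-4.2,0,0,0]
    - [0,0,-4.2,0,0,0]
    - [0,0,-4.1,0,0,0]
    - [-0.1,1.3,0,0,0,0]
    - [-0.1,1.3,0,0,0,0]
    - [-0.1,1.2,0,0,0,0]
    - [-0.1,1.2,0,0,0,0]
    - [-0.1,1,0,0,0,0]

```text
clock: 3.85
position: [0.4375, 0.07, 0.1209]
ee_rot: [0.136, -3.139, 0.0]
force: [0.4, -3.5, -2.4]
width: 0.003
```

Request:
move_arm:
  series:
    - [-0.1,0.8,0,0,0,0]
    - [-0.1,0.5,0,0,0,0]
    - [0,0.2,0,0,0,0]
    - [0,0,0,0,0,0]

```text
clock: 4.25
position: [0.4362, 0.0847, 0.121]
ee_rot: [-0.136, 3.138, 0.001]
force: [0.3, 0.0, 0.5]
width: 0.009
```

```bash
sed -i 's/C0=.*; TH/C0=np.array([.5612,.0605]); TH/' h.py; python3 - <<'E'
from h import *
st()
E
```

```text
t 4.25 tcp [0.4362 0.0847 0.121 ] case tcp [-122.4   35.   121. ] case tip [-122.4   35.1  102. ] toolz [ 0.001  0.001 -1.   ] jaw [0.001 1.    0.001] F [0.3 0.  0.5] w 0.009 q [-0.6   0.32  0.36  2.17 -0.18  0.68  1.54]
```

Request:
move_arm:
  series:
    - [0,0.2,0,0,0,0]
    - [0,0.2,0,0,0,0]
    - [0,0,0,0,0,0]

```text
clock: 4.55
position: [0.4359, 0.0882, 0.1208]
ee_rot: [-0.135, 3.139, 0.0]
force: [-1.0, -1.9, 2.8]
width: 0.007
```

Request:
move_arm:
  series:
    - [0,0.2,0,0,0,0]
    - [0,0.1,0,0,0,0]
    - [0,0,0,0,0,0]

```text
clock: 4.85
position: [0.4358, 0.0893, 0.1208]
ee_rot: [0.132, -3.138, 0.003]
force: [-0.8, -11.3, 5.0]
width: 0.003
```

Request:
move_arm:
  series:
    - [0,-1.5,0,0,0,0]
    - [0,0,4,0,0,0]
    - [0.5,-0.4,4,0,0,-7.5]
    - [1,-0.5,0,0,0,-7.5]
    - [1,-0.5,0,0,0,-7.5]
    - [1,-0.5,0,0,0,-7.5]
    - [1,-0.5,0,0,0,-7.5]
    - [1,-0.5,0,0,0,-7.5]

```text
clock: 5.65
position: [0.4914, 0.0477, 0.2008]
ee_rot: [1.083, 2.949, 0.001]
force: [-0.1, -0.4, -0.5]
width: 0.002
```

Request:
move_arm:
  series:
    - [1,-0.5,0,0,0,-7.5]
    - [1,-0.5,0,0,0,-7.5]
    - [1,-0.5,0,0,0,-7.5]
    - [1,-0.4,0,0,0,-7.5]
    - [0.1,-0.3,0,0,0,-7.5]
    - [0,0,0,0,0,-7.5]
    - [0,0,0,0,0,0]
  grip: 0.55

```text
clock: 6.35
position: [0.532, 0.0258, 0.2005]
ee_rot: [2.126, 2.313, -0.0]
force: [0.2, -0.5, -0.2]
width: 0.534
```

```bash
python3 - <<'E'
from h import *
st()
a,K,r,t=cam('top'); b,K2,r2,t2=cam('scene')
print('top rib',back(((457-1.6)/4.2+160,(278-1.6)/4.2+170),.110,K,r,t))
fin=[W(-125,y,116.5) for y in (0,62)]
u=(proj(fin,K,r,t)-[200,170])*4; print(u)
A=cv2.resize(a[170:300,200:300,::-1],None,fx=4,fy=4,interpolation=2)
B=cv2.resize(b[150:280,220:320,::-1],None,fx=4,fy=4,interpolation=2)
print('scene rib corners+fin', (proj([W(-35,-55,110),W(-35,-5,110),W(-125,62,116.5)],K2,r2,t2)-[220,150])*4+[400,0])
cv2.imwrite('pics/b.png',np.hstack([A,B]))
E
```

```text
t 6.35 tcp [0.532  0.0258 0.2005] case tcp [-32.1 -32.  200.5] case tip [-32.1 -32.1 181.5] toolz [-0. -0. -1.] jaw [ 1.    -0.003 -0.   ] F [ 0.2 -0.5 -0.2] w 0.534 q [-0.72  0.39  0.77  1.9  -0.33  0.98  0.29]
top rib [0.52891181 0.02804404 0.11      ]
[[246.11147156 392.23696776]
 [158.89182169 402.61227282]]
scene rib corners+fin [[568.64704755 204.07961399]
 [600.71466122 177.70978059]
 [560.01913297 110.08091656]]
```

View pics/b.png

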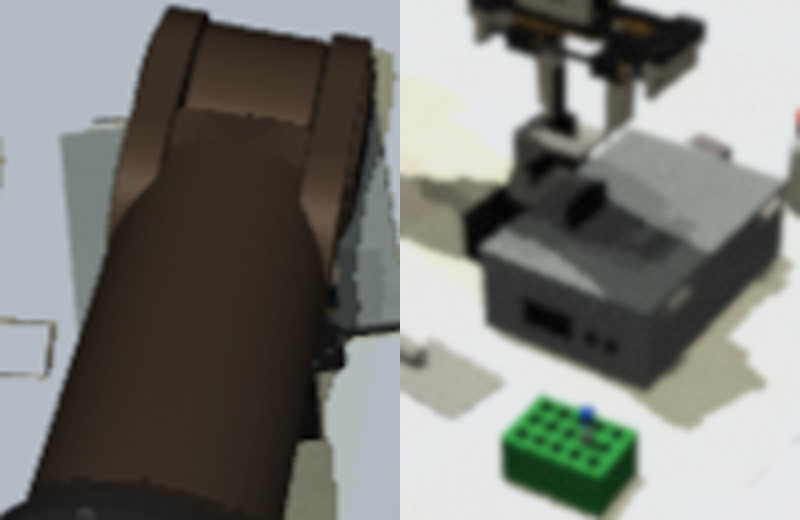

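Request:
move_arm:
  series:
    - [-0.3,0.2,-3,0,0,0]
    - [0,0,-3,0,0,0]
    - [0,0,-2,0,0,0]
    - [0,0,-1.2,0,0,0]
    - [0,0,0,0,0,0]

```text
clock: 6.95
position: [0.528, 0.0273, 0.1077]
ee_rot: [-2.121, -2.316, 0.003]
force: [0.1, 0.2, 0.2]
width: 0.549
```

Request:
move_arm:
  series:
    - [0,0,0,0,0,0]
    - [0,0,0,0,0,0]
    - [0,0,0,0,0,0]
    - [0,0,0,0,0,0]
    - [0,0,0,0,0,0]
    - [0,0,0,0,0,0]
  grip: 0
  force: 25

```text
clock: 7.55
position: [0.5306, 0.0274, 0.1093]
ee_rot: [2.121, 2.314, 0.004]
force: [4.8, 0.5, -3.4]
width: 0.133
```

Request:
move_arm:
  series:
    - [0.1,0,0.35,-0.15,1.7,0]
    - [0.1,0,0.35,-0.15,1.7,0]
    - [0.1,0,0.35,-0.15,1.7,0]
    - [0.15,0,0.35,-0.15,1.7,0]
    - [0.15,0,0.35,-0.15,1.7,0]
    - [0,0,0,0,0,0]

```text
clock: 8.15
position: [0.537, 0.028, 0.1264]
ee_rot: [-2.053, -2.24, 0.165]
force: [5.7, 3.8, -1.8]
width: 0.129
```

```bash
python3 - <<'E'
from h import *
st()
E
```

```text
t 8.15 tcp [0.537  0.028  0.1264] case tcp [-26.9 -30.3 126.4] case tip [-29.7 -30.3 107.6] toolz [-0.146 -0.001 -0.989] jaw [ 0.989  0.    -0.146] F [ 5.7  3.8 -1.8] w 0.129 q [-0.61  0.58  0.69  1.84 -0.4   1.02  0.35]
```

Request:
move_arm:
  series:
    - [0,0,0,0,0,0]
    - [0,0,0,0,0,0]
    - [0,0,0,0,0,0]
    - [0,0,0,0,0,0]
    - [0.3,0,2,0,0,0]
    - [0.5,0,3,0,0,0]
    - [0,0,3,0,0,0]
    - [0,0,0,0,0,0]
  grip: 0.4

```text
clock: 8.95
position: [0.5447, 0.0266, 0.2097]
ee_rot: [-2.056, -2.24, 0.161]
force: [-0.4, -0.6, 0.6]
width: 0.399
```

```bash
python3 - <<'E'
from h import *
st()
b,K2,r2,t2=cam('scene')
def lidpt(rr,y,a,h=0): return W(85-rr*np.cos(a)+h*np.sin(a),y,74+rr*np.sin(a)+h*np.cos(a))
for a in (0,.1,.15,.2):
  print(a,np.round((proj([lidpt(170,-120,a),lidpt(170,-120,a,10),lidpt(120,-55,a,36),lidpt(120,-5,a,36)],K2,r2,t2)-[220,150])*6).tolist())
cv2.imwrite('pics/c.png',cv2.resize(b[150:250,220:330,::-1],None,fx=6,fy=6,interpolation=2))
E
```

```text
t 8.95 tcp [0.5447 0.0266 0.2097] case tcp [-19.4 -32.3 209.7] case tip [-22.1 -32.3 190.9] toolz [-0.143  0.    -0.99 ] jaw [ 0.99  -0.002 -0.143] F [-0.4 -0.6  0.6] w 0.399 q [-0.65  0.49  0.75  1.74 -0.33  1.19  0.29]
0 [[118.0, 384.0], [117.0, 370.0], [253.0, 306.0], [301.0, 267.0]]
0.1 [[117.0, 360.0], [118.0, 347.0], [259.0, 291.0], [307.0, 252.0]]
0.15 [[118.0, 349.0], [120.0, 335.0], [262.0, 284.0], [311.0, 245.0]]
0.2 [[120.0, 337.0], [122.0, 324.0], [266.0, 278.0], [315.0, 238.0]]
```

View pics/c.png

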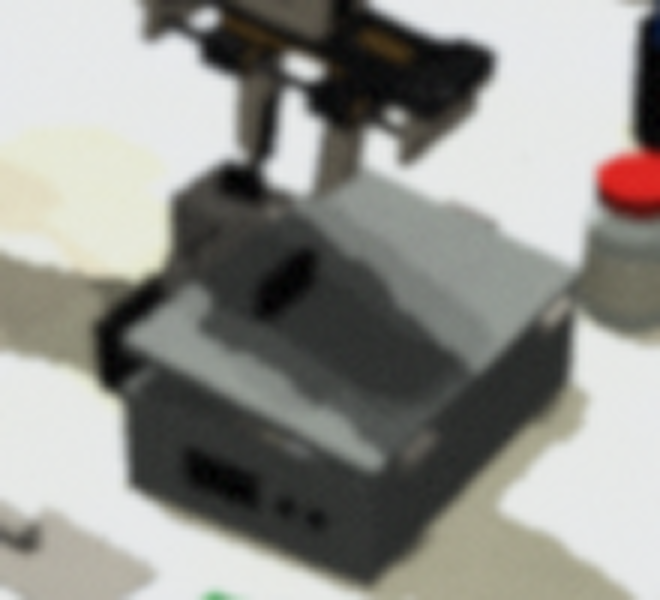

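Request:
move_arm:
  series:
    - [-0.9,-0.2,0,0.37,-4.2,0]
    - [-0.9,-0.2,0,0.37,-4.2,0]
    - [-1,-0.2,0,0,0,7.5]
    - [-1,-0.2,0,0,0,7.5]
    - [-1,-0.2,0,0,0,7.5]
    - [-1,-0.2,0,0,0,7.5]
    - [-1,-0.2,0,0,0,7.5]
    - [-1,-0.2,0,0,0,7.5]
  grip: 0

```text
clock: 9.8
position: [0.4635, 0.0112, 0.2054]
ee_rot: [-1.067, -2.953, 0.004]
force: [-0.9, -0.8, 0.9]
width: 0.006
```

Request:
move_arm:
  series:
    - [-1,-0.2,0,0,0,7.5]
    - [-1,-0.2,0,0,0,7.5]
    - [-1,0,0,0,0,7.5]
    - [-0.5,0,0,0,0,7.5]
    - [0,0,0,0,0,7.5]
    - [0,0,0,0,0,7.5]
    - [0,0,0,0,0,0]

```text
clock: 10.5
position: [0.429, 0.0072, 0.2055]
ee_rot: [0.139, -3.137, 0.003]
force: [0.5, -0.6, -0.5]
width: 0.006
```

```bash
python3 - <<'E'
from h import *
st()
a,K,r,t=cam('top')
for o in outline_of('top','catch_post')[:2]+outline_of('top','latch_fin')[:1]:
    ys,xs=np.nonzero(o['mask']); print(o['p'],o['rect'],inv(back((xs.mean(),ys.mean()),.08,K,r,t)))
E
```

```text
t 10.5 tcp [0.429  0.0072 0.2055] case tcp [-136.3  -41.6  205.5] case tip [-136.4  -41.6  186.5] toolz [-0.001 -0.002 -1.   ] jaw [-0.001  1.    -0.002] F [ 0.5 -0.6 -0.5] w 0.006 q [-0.56  0.16  0.48  2.11 -0.09  0.9   1.63]
0.46 [170.6, 198.3, 29.3, 26.5] [ 70.71635883 212.70946774  80.        ]
0.67 [232.1, 257.6, 5.2, 25.6] [-126.90133341   83.36774554   80.        ]
```

Request:
move_arm:
  series:
    - [0.2,0,-4,0,0,0]
    - [0,0,-4,0,0,0]
    - [0,0,-3,0,0,0]
    - [0,0,-1.6,0,0,0]
    - [0,0,0,0,0,0]

```text
clock: 11.15
position: [0.4302, 0.0069, 0.0783]
ee_rot: [0.131, -3.135, 0.004]
force: [0.1, 0.6, 0.2]
width: 0.003
```

Request:
move_arm:
  series:
    - [-0.1,0.8,0,0,0,0]
    - [0,0.7,0,0,0,0]
    - [-0.1,0.5,0,0,0,0]
    - [0,0.5,0,0,0,0]
    - [-0.1,0.4,0,0,0,0]
    - [0,0.3,0,0,0,0]
    - [0,0,0,0,0,0]

```text
clock: 11.85
position: [0.4289, 0.0397, 0.0804]
ee_rot: [-0.136, 3.138, -0.002]
force: [0.0, -0.0, -0.4]
width: 0.004
```

Request:
move_arm:
  series:
    - [0,0.2,0,0,0,0]
    - [0,0.2,0,0,0,0]
    - [0,0,0,0,0,0]

```text
clock: 12.15
position: [0.4285, 0.0429, 0.0802]
ee_rot: [0.135, -3.138, 0.003]
force: [-0.4, -3.2, 2.7]
width: 0.001
```

Request:
move_arm:
  series:
    - [0,0.2,0,0,0,0]
    - [0,0.1,0,0,0,0]
    - [0,0,0,0,0,0]

```text
clock: 12.45
position: [0.4284, 0.0435, 0.0802]
ee_rot: [0.131, -3.138, 0.007]
force: [-0.2, -14.8, 6.3]
width: 0.003
```

Request:
move_arm:
  series:
    - [0,-1.5,0,0,0,0]
    - [0,-0.5,4,0,0,0]
    - [0,-1,4,0,0,0]
    - [0,-1.5,2,0.7,-8,0]
    - [0,-2,0,0.7,-8,0]
    - [0.2,-2,0,0.7,-8,0]
    - [0,0,0,0.7,-8,0]
    - [0,0,0,0.7,-8,0]

```text
clock: 13.25
position: [0.4231, -0.0432, 0.191]
ee_rot: [-0.109, 2.59, 0.028]
force: [1.1, -0.9, 1.3]
width: 0.0
```

```bash
python3 - <<'E'
from h import *
st()
a,K,r,t=cam('top'); b,K2,r2,t2=cam('scene')
cv2.imwrite('pics/d.png',np.hstack([cv2.resize(a[170:300,200:300,::-1],None,fx=4,fy=4,interpolation=2),cv2.resize(b[150:280,220:320,::-1],None,fx=4,fy=4,interpolation=2)]))
E
```

```text
t 13.25 tcp [ 0.4231 -0.0432  0.191 ] case tcp [-146.6  -91.2  191. ] case tip [-136.7  -91.3  174.8] toolz [ 0.522 -0.003 -0.853] jaw [ 0.003  1.    -0.002] F [ 1.1 -0.9  1.3] w 0.0 q [-0.66 -0.11  0.65  2.56  0.15  0.12  1.52]
```

View pics/d.png

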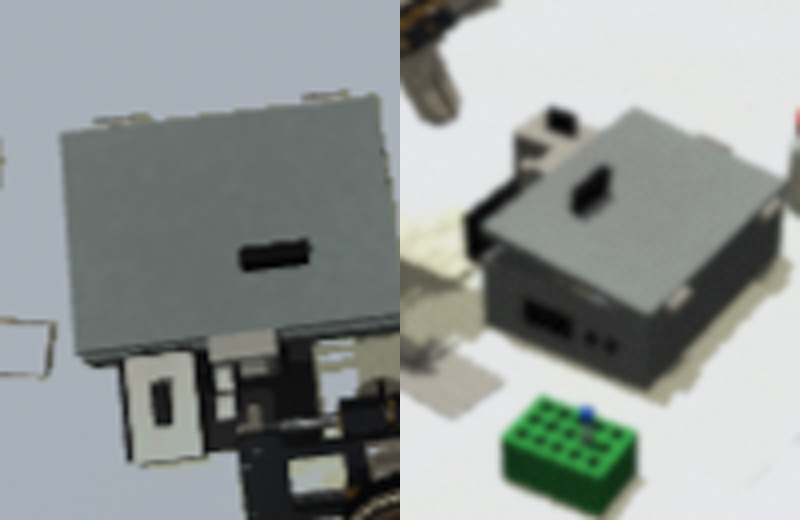

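Request:
move_arm:
  series:
    - [1,0.1,-1.5,0,0,0]
    - [1,0.1,-1.5,0,0,0]
    - [1,0.1,-1.5,0,0,0]
    - [0.5,0,-1.5,0,0,0]
    - [0,0,-1.5,0,0,0]
    - [0,0,0,0,0,0]

```text
clock: 13.95
position: [0.445, -0.0441, 0.1766]
ee_rot: [-0.116, 2.583, 0.014]
force: [-0.0, -0.3, -0.2]
width: 0.002
```

```bash
python3 - <<'E'
from h import *
st()
E
```

```text
t 13.95 tcp [ 0.445  -0.0441  0.1766] case tcp [-124.9  -94.1  176.6] case tip [-114.8  -94.3  160.4] toolz [ 0.528 -0.013 -0.849] jaw [ 0.002  1.    -0.014] F [-0.  -0.3 -0.2] w 0.002 q [-1.32 -0.16  1.31  2.57  1.07  0.12  0.66]
```

```bash
cat > kin.py <<'E'
import numpy as np
from scipy.spatial.transform import Rotation as Q
from scipy.optimize import least_squares
LO=np.array([-2.62,-.44,-1.27,.08,-1.32,.12,-2.74])+.03; HI=np.array([2.62,2.09,1.32,2.57,4.46,2,2.74])-.03
z=np.array([0,0,1.])
def fk(q,L):
    R=np.eye(3);p=np.array([0,0,L[0]])
    for i,(a,l) in enumerate(zip('zyzyzyz',[0,L[1],0,L[2],0,L[3],0])):
        R=R@Q.from_euler(a,(-q[i] if a=='z' else q[i])).as_matrix(); p=p+R@z*l if i in(1,3,5) else p
    return p,R
E
python3 - <<'E'
from kin import *
D=[([-1.397,.435,.025,1.574,-.012,1.134,-.075],[.171,.601,.2455]),([-.51,.13,.42,2.02,-.06,1.01,1.6],[.4434,.0076,.2461]),([-.6,.32,.36,2.17,-.18,.68,1.54],[.4362,.0847,.121]),([-.72,.39,.77,1.9,-.33,.98,.29],[.532,.0258,.2005]),([-.66,-.11,.65,2.56,.15,.12,1.52],[.4231,-.0432,.191]),([-1.32,-.16,1.31,2.57,1.07,.12,.66],[.445,-.0441,.1766])]
f=lambda L:np.concatenate([fk(q,L)[0]-p for q,p in D])
s=least_squares(f,[.3,.4,.4,.2]);L=s.x;print(L,np.round(s.fun.reshape(-1,3),4))
for q,p in D[-2:]: print(fk(q,L)[1].round(3).tolist())
np.save('L.npy',L)
import itertools
from h import W
Rc=Q.from_euler('z',5,degrees=True)
rng=np.random.default_rng(0)
for tilt,yaw,x,zz in itertools.product((15,20,25,30,40),(0,-30,30),(-84,),(82,)):
    R=(Rc*Q.from_euler('z',yaw,degrees=True)*Q.from_euler('y',-tilt,degrees=True)).as_matrix()@np.array([[1.,0,0],[0,-1,0],[0,0,-1]])
    P=W(x,-90,zz)-R[:,2]*.019
    best=None
    for k in range(12):
        def e(q):
            p,Rr=fk(q,L); return np.r_[(p-P)*5,(Rr[:,2]-R[:,2]),np.cross(Rr[:,1],R[:,1])]
        o=least_squares(e,rng.uniform(LO,HI),bounds=(LO,HI),max_nfev=60)
        if best is None or o.cost<best.cost: best=o
    print(tilt,yaw,'%.1e'%best.cost,best.x.round(2))
E
```

```text
[0.36074777 0.49422187 0.4654777  0.35384065] [[-0.0509  0.0167  0.0122]
 [ 0.0022  0.046   0.0008]
 [-0.0183  0.038  -0.0073]
 [-0.0115  0.0243  0.0041]
 [ 0.0074  0.054  -0.0045]
 [-0.0121  0.0417 -0.0052]]
[[0.087, -0.848, 0.523], [-0.996, -0.074, 0.046], [0.0, -0.525, -0.851]]
[[0.091, -0.847, 0.524], [-0.996, -0.086, 0.033], [0.017, -0.525, -0.851]]
15 0 1.3e-31 [ 1.08  0.57 -1.15  2.28  1.04  0.56 -0.74]
15 -30 4.9e-30 [ 0.75  0.43 -0.88  2.27  0.97  0.55  1.82]
15 30 2.5e-31 [-0.16  0.35  0.44  2.23 -0.73  0.53  1.47]
20 0 2.3e-31 [-0.31  0.3   0.49  2.36 -0.91  0.28 -2.06]
20 -30 1.9e-27 [ 0.98  0.63 -1.23  2.34  1.4   0.77  1.45]
20 30 1.3e-30 [ 0.27  0.32  0.01  2.28 -0.72  0.42  1.54]
25 0 1.0e-30 [ 1.2   0.61 -1.23  2.43  1.57  0.46  1.94]
25 -30 1.0e-30 [ 0.96  0.65 -1.24  2.4   1.58  0.81  1.25]
25 30 1.2e-30 [ 1.25  0.57 -1.07  2.32  0.56  0.28  0.42]
30 0 1.3e-30 [ 0.82  0.34 -0.71  2.49  2.57  0.15  0.87]
30 -30 1.6e-30 [ 0.75  0.48 -1.    2.46  1.74  0.67  1.01]
30 30 8.0e-31 [ 0.37  0.34  0.04  2.36 -1.29  0.47  2.2 ]
40 0 4.3e-03 [ 1.28  0.73 -1.23  2.54  2.24  0.53 -1.71]
40 -30 4.2e-04 [-0.56  0.38  0.36  2.54  2.33  0.41  0.15]
40 30 1.1e-30 [ 1.55  0.88 -1.21  2.43  1.4   0.16 -0.12]
```

```bash
cat > kin.py <<'E'
import numpy as np
from scipy.spatial.transform import Rotation as Q
from scipy.optimize import least_squares
LO=np.array([-2.62,-.44,-1.27,.08,-1.32,.12,-2.74])+.03; HI=np.array([2.62,2.09,1.32,2.57,4.46,2,2.74])-.03
def fk(q,L):  # L: base z, then (x,y,z) offsets after joints 2,4,6
    R=np.eye(3);p=np.array([0,0,L[0]])
    for i,a in enumerate('zyzyzyz'):
        R=R@Q.from_euler(a,(-q[i] if a=='z' else q[i])).as_matrix()
        if i in(1,3,5): j=1+3*(i//2); p=p+R@L[j:j+3]
    return p,R@Q.from_euler('z',90,degrees=True).as_matrix()
E
cat > fit.py <<'E'
from kin import *
D=[([-1.397,.435,.025,1.574,-.012,1.134,-.075],[.171,.601,.2455]),([-.51,.13,.42,2.02,-.06,1.01,1.6],[.4434,.0076,.2461]),([-.6,.32,.36,2.17,-.18,.68,1.54],[.4362,.0847,.121]),([-.72,.39,.77,1.9,-.33,.98,.29],[.532,.0258,.2005]),([-.66,-.11,.65,2.56,.15,.12,1.52],[.4231,-.0432,.191]),([-1.32,-.16,1.31,2.57,1.07,.12,.66],[.445,-.0441,.1766]),([-.61,.58,.69,1.84,-.4,1.02,.35],[.537,.028,.1264]),([-.56,.16,.48,2.11,-.09,.9,1.63],[.429,.0072,.2055])]
L0=np.array([.36,0,0,.49,0,0,.46,0,0,.35])
f=lambda L:np.r_[np.concatenate([fk(q,L)[0]-p for q,p in D]),(L-L0)*.01]
s=least_squares(f,L0);L=s.x;print(L.round(3),np.round(s.fun[:24].reshape(-1,3),4))
np.save('L.npy',L)
E
python3 fit.py; python3 - <<'E'
from kin import *
from h import W,monitor
import itertools
L=np.load('L.npy'); q0=np.array(monitor.observe()['joints'])
print(fk(q0,L)[1].round(3).tolist())
Rc=Q.from_euler('z',5,degrees=True); rng=np.random.default_rng(0)
for tilt,yaw in itertools.product((15,20,25,30),(0,-30,30)):
    R=(Rc*Q.from_euler('z',yaw,degrees=True)*Q.from_euler('y',-tilt,degrees=True)).as_matrix()@np.diag([1.,-1,-1])
    P=W(-84,-90,82)-R[:,2]*.019
    sols=[]
    for k in range(14):
        def e(q):
            p,Rr=fk(q,L); return np.r_[(p-P)*5,(Rr[:,2]-R[:,2]),np.cross(Rr[:,1],R[:,1])]
        o=least_squares(e,np.clip(q0+rng.normal(0,.5,7),LO+.01,HI-.01) if k else np.clip(q0,LO+.01,HI-.01),bounds=(LO,HI),max_nfev=60)
        sols.append((o.cost>1e-8,np.abs(o.x-q0).max(),o))
    b=min(sols,key=lambda s:s[:2])
    print(tilt,yaw,sum(not s[0] for s in sols),'%.1e'%b[2].cost,b[2].x.round(2))
E
```

```text
[ 0.267  0.002 -0.034  0.554 -0.005 -0.015  0.428  0.002 -0.005  0.345] [[ 0.0007  0.0005  0.0007]
 [-0.0016 -0.0007 -0.0002]
 [ 0.001   0.0001 -0.0024]
 [-0.0013  0.0026  0.0022]
 [ 0.0002  0.001  -0.0005]
 [ 0.      0.0011  0.0004]
 [ 0.002  -0.0023  0.0007]
 [-0.0017 -0.0007 -0.001 ]]
[[-0.846, -0.086, 0.527], [-0.08, 0.996, 0.033], [-0.528, -0.014, -0.849]]
15 0 13 2.1e-30 [-0.11  0.3   0.1   2.3  -0.17  0.29  1.8 ]
15 -30 14 1.3e-19 [-0.63  0.35  0.62  2.31 -0.23  0.32  1.28]
15 30 10 3.3e-28 [ 0.43  0.36 -0.42  2.22 -0.04  0.39  2.27]
20 0 12 1.1e-23 [-0.02  0.28  0.    2.37 -0.16  0.15  1.79]
20 -30 10 1.5e-19 [-0.57  0.31  0.47  2.38  0.25  0.19  0.76]
20 30 8 7.8e-21 [ 0.56  0.37 -0.52  2.26 -0.16  0.29  2.42]
25 0 1 1.6e-30 [ 0.5   0.33 -0.6   2.42  1.56  0.16  0.1 ]
25 -30 12 6.7e-19 [-0.56  0.3   0.39  2.45  1.2   0.15 -0.24]
25 30 11 3.2e-28 [ 0.7   0.39 -0.62  2.3  -0.37  0.21  2.69]
30 0 2 2.2e-22 [ 0.36  0.31 -0.4   2.5   2.75  0.18  2.07]
30 -30 11 8.3e-21 [-0.72  0.33  0.57  2.53  2.17  0.16  1.9 ]
30 30 2 2.5e-23 [ 0.53  0.36 -0.33  2.36 -1.29  0.28  0.51]
```

```bash
cat > plan.py <<'E'
from kin import *
from h import W
L=np.load('L.npy'); Rc=Q.from_euler('z',5,degrees=True)
def pose(a,tilt,s=.018,y=-90):
    t=np.deg2rad(tilt); d=np.array([np.sin(t),-np.cos(t)]); n=np.array([np.cos(t),np.sin(t)])
    E=np.array([85-170*np.cos(a),74+170*np.sin(a)]); tip=E+s*1e3*d-9.5*n; tcp=tip-19*d
    return tip,tcp,W(tcp[0],y,tcp[1])
def ik(q,P,tilt):
    R=(Rc*Q.from_euler('y',-tilt,degrees=True)).as_matrix()@np.diag([1.,-1,-1])
    def e(q):
        p,Rr=fk(q,L); return np.r_[(p-P)*5,(Rr[:,2]-R[:,2]),np.cross(Rr[:,1],R[:,1])]
    o=least_squares(e,np.clip(q,LO+.01,HI-.01),bounds=(LO,HI),max_nfev=80); return o.x,o.cost
if __name__=='__main__':
    q=np.array([-.02,.28,0,2.37,-.16,.16,1.79])
    for a in (.12,.15,.25,.4,.55,.7,.85,1,1.15,1.3,1.4):
        for tilt in (18,25,35,45):
            tip,tcp,P=pose(a,tilt); x,c=ik(q,P,tilt)
            if tilt==18: q=x
            print(a,tilt,'ok' if c<1e-7 else 'NO',tip.round(0),tcp.round(0),P.round(3),x.round(2) if tilt in(18,35) else '')
E
python3 plan.py
```

```text
0.12 18 ok [-87.  74.] [-93.  92.] [ 0.476 -0.037  0.092] [-0.03  0.3   0.01  2.35 -0.13  0.18  1.77]
0.12 25 NO [-85.  74.] [-93.  91.] [ 0.477 -0.037  0.091] 
0.12 35 NO [-81.  74.] [-92.  90.] [ 0.477 -0.037  0.09 ] [-0.2   0.27  0.25  2.4  -1.06  0.15  2.71]
0.12 45 NO [-78.  75.] [-91.  88.] [ 0.478 -0.037  0.088] 
0.15 18 ok [-87.  79.] [-92.  97.] [ 0.477 -0.037  0.097] [ 0.02  0.29 -0.05  2.34 -0.03  0.2   1.66]
0.15 25 ok [-84.  79.] [-92.  96.] [ 0.477 -0.037  0.096] 
0.15 35 ok [-81.  79.] [-91.  95.] [ 0.478 -0.037  0.095] [ 0.84  0.51 -1.02  2.54  2.3   0.49 -0.56]
0.15 45 NO [-77.  80.] [-91.  93.] [ 0.479 -0.037  0.093] 
0.25 18 ok [-83.  96.] [-89. 114.] [ 0.48  -0.037  0.114] [ 0.03  0.26 -0.06  2.32 -0.02  0.25  1.65]
0.25 25 ok [-81.  96.] [-89. 113.] [ 0.481 -0.037  0.113] 
0.25 35 ok [-77.  96.] [-88. 111.] [ 0.481 -0.037  0.111] [ 0.76  0.4  -0.89  2.52  2.38  0.37 -0.66]
0.25 45 NO [-74.  97.] [-87. 110.] [ 0.482 -0.037  0.11 ] 
0.4 18 ok [-75. 120.] [-81. 138.] [ 0.488 -0.036  0.138] [ 0.02  0.22 -0.06  2.28 -0.02  0.33  1.65]
0.4 25 ok [-73. 120.] [-81. 137.]
[... 1712 characters left out ...]
 1.39]
1.15 45 ok [ 22. 210.] [  8. 223.] [ 0.577 -0.028  0.223] 
1.3 18 ok [ 36. 218.] [ 30. 236.] [ 0.599 -0.027  0.236] [-0.12  0.25  0.1   1.93 -0.07  0.65  1.68]
1.3 25 ok [ 39. 217.] [ 30. 235.] [ 0.599 -0.026  0.235] 
1.3 35 ok [ 42. 218.] [ 31. 233.] [ 0.6   -0.026  0.233] [ 0.24  0.19 -0.31  2.16  0.16  0.19  1.47]
1.3 45 ok [ 46. 218.] [ 32. 232.] [ 0.601 -0.026  0.232] 
1.4 18 ok [ 53. 221.] [ 47. 240.] [ 0.616 -0.025  0.24 ] [-0.13  0.27  0.11  1.89 -0.08  0.67  1.68]
1.4 25 ok [ 55. 221.] [ 47. 238.] [ 0.616 -0.025  0.238] 
1.4 35 ok [ 59. 221.] [ 48. 237.] [ 0.617 -0.025  0.237] [ 0.26  0.21 -0.34  2.12  0.22  0.21  1.41]
1.4 45 ok [ 62. 222.] [ 49. 236.] [ 0.618 -0.025  0.236]
```

Request:
move_arm:
  series:
    - [0,0,0,-0.5,6,0]
    - [0,0,0,-0.5,6,0]
    - [0,0.1,0,0,1,0]
    - [0,0,0,0,0,0]

```text
clock: 14.35
position: [0.4456, -0.0459, 0.1815]
ee_rot: [-0.112, 2.738, 0.003]
force: [-0.5, 0.1, 1.0]
width: 0.004
```

```bash
python3 - <<'E'
from h import *
st()
E
```

```text
t 14.35 tcp [ 0.4456 -0.0459  0.1815] case tcp [-124.5  -95.9  181.5] case tip [-117.   -96.2  164. ] toolz [ 0.391 -0.016 -0.92 ] jaw [ 0.008  1.    -0.014] F [-0.5  0.1  1. ] w 0.004 q [-1.56 -0.44  1.32  2.44  0.95  0.6   0.72]
```

Request:
move_arm:
  series:
    - [0.5,0.1,0.5,-0.5,5,0]
    - [0.5,0.1,0.5,-0.5,5,0]
    - [0.5,0.1,0.5,0,2,0]
    - [0,0,0,0,0,0]

```text
clock: 14.75
position: [0.4378, -0.0405, 0.2176]
ee_rot: [-0.12, 2.929, -0.014]
force: [-0.6, -0.3, -0.7]
width: 0.006
```

```bash
python3 - <<'E'
from h import *
st()
E
```

```text
t 14.75 tcp [ 0.4378 -0.0405  0.2176] case tcp [-131.7  -89.9  217.6] case tip [-127.7  -90.2  199. ] toolz [ 0.208 -0.019 -0.978] jaw [ 0.007  1.    -0.018] F [-0.6 -0.3 -0.7] w 0.006 q [-1.63 -0.44  1.32  2.25  0.64  0.89  0.98]
```

```bash
cat > sim.py <<'E'
from kin import *
from h import monitor
L=np.load('L.npy'); lo=LO-.03; hi=HI+.03
def step(q,P,R,n=10):
    for _ in range(n):
        p,Rr=fk(q,L); e=np.r_[P-p,Q.from_matrix(R@Rr.T).as_rotvec()]
        J=np.zeros((6,7))
        for i in range(7):
            d=q.copy();d[i]+=1e-4;a,B=fk(d,L);J[:,i]=np.r_[(a-p),Q.from_matrix(B@Rr.T).as_rotvec()]/1e-4
        q=np.clip(q+J.T@np.linalg.solve(J@J.T+1e-4*np.eye(6),e),lo,hi)
    return q
if __name__=='__main__':
    q0=np.array(monitor.observe()['joints']); p0,R0=fk(q0,L)
    print(p0.round(3),np.round(q0,2))
    Rc=Q.from_euler('z',5,degrees=True)
    for name,P1,yaw in [('far',(.62,-.04,.25),0),('right',(.45,-.3,.25),0),('left',(.45,.2,.25),0),('yaw+',(.5,-.04,.25),60),('yaw-',(.5,-.04,.25),-60),('up',(.5,-.04,.4),0)]:
        R1=(Rc*Q.from_euler('z',yaw,degrees=True)).as_matrix()@np.diag([1.,-1,-1])
        dr=Q.from_matrix(R1@R0.T).as_rotvec(); q=q0
        for k in range(1,21): q=step(q,p0+(np.array(P1)-p0)*k/20,Q.from_rotvec(dr*k/20).as_matrix()@R0,4)
        print(name,q.round(2),np.abs(fk(q,L)[0]-P1).max().round(3))
E
python3 sim.py
```

```text
[ 0.438 -0.042  0.221] [-1.63 -0.44  1.32  2.25  0.64  0.89  0.98]
far [-2.17 -0.44  1.32  1.85  0.71  1.32 -2.16] 0.17
right [-0.36  0.58  1.32  1.83 -0.6   1.23 -0.33] 0.003
left [-1.46  0.46  1.32  1.94 -0.49  1.14 -1.42] 0.005
yaw+ [-2.   -0.44  1.32  1.98  0.61  1.24 -1.08] 0.111
yaw- [-2.01 -0.44  1.32  1.98  0.73  1.33  2.74] 0.074
up [-1.04  0.27  1.32  1.66 -0.26  1.42 -1.16] 0.003
```

```bash
python3 - <<'E'
from sim import *
q0=np.array(monitor.observe()['joints']); p0,R0=fk(q0,L)
Rc=Q.from_euler('z',5,degrees=True)
def go(q,P1,yaw,tilt,n=20):
    p0,R0=fk(q,L)
    R1=(Rc*Q.from_euler('z',yaw,degrees=True)*Q.from_euler('y',-tilt,degrees=True)).as_matrix()@np.diag([-1.,1,-1])
    dr=Q.from_matrix(R1@R0.T).as_rotvec()
    for k in range(1,n+1): q=step(q,p0+(np.array(P1)-p0)*k/n,Q.from_rotvec(dr*k/n).as_matrix()@R0,4)
    return q
for name,P1,yaw in [('up',(.45,-.04,.4),0),('up2',(.45,-.04,.32),0),('far',(.62,-.04,.25),0),('right',(.45,-.3,.25),0),('left',(.45,.2,.25),0),('yaw+',(.45,-.04,.25),60),('yaw-',(.45,-.04,.25),-60)]:
    q=go(q0,P1,yaw,0); print(name,q.round(2),np.abs(fk(q,L)[0]-P1).max().round(3))
    q=go(q,(.445,-.04,.22),0,0);print('   back',q.round(2))
    q=go(q,(.46,-.04,.12),0,0);print('   low',q.round(2))
    q=go(q,(.46,-.04,.10),0,18);print('   tilt',q.round(2),np.abs(fk(q,L)[0]-(.46,-.04,.10)).max().round(3))
E
```

```text
up [-1.7  -0.41  1.28  1.77  0.4   1.5   1.19] 0.0
   back [-1.9  -0.44  1.32  2.11  0.59  1.14  1.  ]
   low [-2.09 -0.44  1.32  2.28  0.8   0.94  0.83]
   tilt [-1.96 -0.44  1.32  2.51  1.3   0.63  0.4 ] 0.136
up2 [-1.78 -0.44  1.32  1.92  0.47  1.35  1.12] 0.02
   back [-1.9  -0.44  1.32  2.11  0.6   1.14  1.  ]
   low [-2.09 -0.44  1.32  2.28  0.8   0.94  0.83]
   tilt [-1.96 -0.44  1.32  2.51  1.3   0.63  0.4 ] 0.136
far [-2.19 -0.44  1.32  1.84  0.72  1.32  0.98] 0.18
   back [-1.9  -0.44  1.32  2.11  0.6   1.15  1.  ]
   low [-2.09 -0.44  1.32  2.28  0.8   0.94  0.83]
   tilt [-1.96 -0.44  1.32  2.51  1.3   0.63  0.4 ] 0.136
right [-1.58 -0.44  1.32  1.92  0.66  1.27  1.51] 0.146
   back [-1.9  -0.44  1.32  2.11  0.59  1.14  1.  ]
   low [-2.09 -0.44  1.32  2.28  0.8   0.94  0.83]
   tilt [-1.96 -0.44  1.32  2.51  1.3   0.63  0.4 ] 0.136
left [-2.48 -0.44  1.32  1.99  0.6   1.24  0.52] 0.08
   back [-1.9  -0.44  1.32  2.11  0.6   1.15  1.  ]
   low [-2.09 -0.44  1.32  2.28  0.8   0.94  0.83]
   tilt [-1.96 -0.44  1.32  2.51  1.3   0.63  0.4 ] 0.136
yaw+ [-1.87 -0.44  1.32  2.05  0.56  1.21  2.08] 0.06
   back [-1.9  -0.44  1.32  2.11  0.59  1.14  1.01]
   low [-2.09 -0.44  1.32  2.28  0.8   0.94  0.83]
   tilt [-1.96 -0.44  1.32  2.51  1.3   0.63  0.4 ] 0.136
yaw- [-1.87 -0.44  1.32  2.05  0.55  1.21 -0.  ] 0.062
   back [-1.9  -0.44  1.32  2.11  0.6   1.15  1.  ]
   low [-2.09 -0.44  1.32  2.28  0.8   0.94  0.83]
   tilt [-1.96 -0.44  1.32  2.51  1.3   0.63  0.4 ] 0.136
```

Request:
move_arm:
  series:
    - [0.2,0,3.5,-0.3,4,0]
    - [0.2,0,3.5,-0.3,4,0]
    - [0.2,0,3.5,-0.3,4,0]
    - [0.2,0,3.5,0,0,0]
    - [0.2,0,3.5,0,0,0]
    - [0.2,0,3.5,0,0,0]
    - [0,0,0,0,0,0]
    - [0,0,0,0,0,0]

```text
clock: 15.55
position: [0.444, -0.041, 0.4278]
ee_rot: [-0.132, 3.135, -0.03]
force: [0.0, 0.2, 0.1]
width: 0.001
```

```bash
python3 - <<'E'
from h import *
st()
from sim import *
q0=np.array(monitor.observe()['joints'])
Rc=Q.from_euler('z',5,degrees=True)
def go(q,P1,yaw,tilt,n=20):
    p0,R0=fk(q,L)
    R1=(Rc*Q.from_euler('z',yaw,degrees=True)*Q.from_euler('y',-tilt,degrees=True)).as_matrix()@np.diag([-1.,1,-1])
    dr=Q.from_matrix(R1@R0.T).as_rotvec()
    for k in range(1,n+1): q=step(q,p0+(np.array(P1)-p0)*k/n,Q.from_rotvec(dr*k/n).as_matrix()@R0,4)
    return q
for P1 in [(.45,-.04,.5),(.6,-.04,.5),(.7,-.04,.45),(.75,-.04,.4),(.45,-.35,.4),(.2,-.5,.4),(.4,.35,.4),(.1,.6,.4)]:
  for tilt in (0,30):
    q=go(q0,P1,0,tilt); a=q.round(2); q=go(q,(.46,-.04,.22),0,0);b=q.round(2); q=go(q,(.46,-.04,.10),0,0);print(P1,tilt,a,b,q.round(2))
E
```

```text
t 15.55 tcp [ 0.444  -0.041   0.4278] case tcp [-125.6  -90.9  427.8] case tip [-125.5  -91.3  408.8] toolz [ 0.003 -0.019 -1.   ] jaw [ 0.003  1.    -0.019] F [0.  0.2 0.1] w 0.001 q [-1.65 -0.4   1.21  1.72  0.39  1.57  1.18]
(0.45, -0.04, 0.5) 0 [-1.69 -0.38  1.23  1.54  0.36  1.72  1.23] [-1.94 -0.44  1.32  2.09  0.61  1.15  1.  ] [-2.13 -0.44  1.32  2.32  0.85  0.9   0.79]
(0.45, -0.04, 0.5) 30 [-0.99 -0.44  0.55  1.9   0.45  1.18  1.15] [-0.92  0.33  1.15  2.04 -0.36  0.99  2.07] [-0.7   0.5   0.92  2.17 -0.6   0.75  2.29]
(0.6, -0.04, 0.5) 0 [-2.25 -0.44  1.32  1.28  0.67  1.87  1.09] [-1.94 -0.44  1.32  2.09  0.61  1.16  0.99] [-2.13 -0.44  1.32  2.32  0.85  0.9   0.79]
(0.6, -0.04, 0.5) 30 [-1.6  -0.43  1.13  1.69  0.6   1.16  1.15] [-1.94 -0.44  1.32  2.09  0.61  1.15  1.  ] [-2.13 -0.44  1.32  2.32  0.85  0.9   0.79]
(0.7, -0.04, 0.45) 0 [-2.27 -0.44  1.32  1.31  0.76  1.82  1.05] [-1.94 -0.44  1.32  2.09  0.61  1.16  0.99] [-2.13 -0.44  1.32  2.32  0.85  0.9   0.79]
(0.7, -0.04, 0.45) 30 [-1.98 -0.44  1.32  1.63  0.78  1.12  1.07] [-1.94 -0.44  1.32  2.09  0.61  1.16  0.9
[... 867 characters left out ...]
9  2.63] [-0.57  0.21  0.65  2.03 -0.16  0.95  1.82] [-0.45  0.4   0.55  2.16 -0.34  0.66  1.99]
(0.4, 0.35, 0.4) 0 [-1.69  0.32  1.21  1.59 -0.3   1.44  1.2 ] [-0.9   0.32  1.13  2.04 -0.34  0.99  2.06] [-0.69  0.5   0.9   2.17 -0.59  0.74  2.27]
(0.4, 0.35, 0.4) 30 [-1.64 -0.06  0.52  1.92  0.55  1.05  0.31] [-0.91  0.32  1.14  2.04 -0.35  0.99  2.06] [-0.69  0.5   0.91  2.17 -0.6   0.74  2.28]
(0.1, 0.6, 0.4) 0 [-1.84  0.35  0.51  1.38 -0.17  1.46  0.32] [-0.88  0.3   1.08  2.04 -0.32  0.98  2.02] [-0.67  0.48  0.87  2.17 -0.56  0.73  2.24]
(0.1, 0.6, 0.4) 30 [-1.82  0.31  0.04  1.5   0.51  1.42 -0.22] [-0.88  0.3   1.08  2.04 -0.32  0.98  2.02] [-0.67  0.48  0.87  2.17 -0.56  0.73  2.24]
```

```bash
cat > sim2.py <<'E'
from sim import *
from plan import pose
Rc=Q.from_euler('z',5,degrees=True)
def go(q,P1,yaw,tilt,n=20):
    p0,R0=fk(q,L)
    R1=(Rc*Q.from_euler('z',yaw,degrees=True)*Q.from_euler('y',-tilt,degrees=True)).as_matrix()@np.diag([-1.,1,-1])
    dr=Q.from_matrix(R1@R0.T).as_rotvec()
    for k in range(1,n+1): q=step(q,p0+(np.array(P1)-p0)*k/n,Q.from_rotvec(dr*k/n).as_matrix()@R0,4)
    p,R=fk(q,L); return q,max(np.abs(p-P1).max()*1e3,np.degrees(Q.from_matrix(R1@R.T).magnitude()))
def final(q,tilt,verbose=0):
    w=0
    for P,t in [((.46,-.04,.22),0),((.455,-.04,.12),0),((.455,-.036,.10),tilt)]+[(pose(a,tilt)[2],tilt) for a in (.15,.3,.5,.7,.9,1.1,1.3,1.4)]:
        q,e=go(q,P,0,t,12); w=max(w,e)
        if verbose: print('   ',np.round(P,3),t,q.round(2),round(e,1))
    return w
E
python3 - <<'E'
from sim2 import *
q0=np.array(monitor.observe()['joints'])
for P1,yaw,t in [((.45,-.04,.5),0,30),((.45,-.04,.43),0,30),((.4,.35,.4),0,0),((.42,.2,.43),0,0),((.2,-.5,.4),0,30),((.35,-.35,.43),0,30)]:
    q,e=go(q0,P1,yaw,t); print(P1,t,q.round(2),round(e,1),'final worst',[ (T,round(final(q,T),1)) for T in (14,18,22)])
q,e=go(q0,(.4,.35,.4),0,0); final(q,18,1)
E
```

```text
(0.45, -0.04, 0.5) 30 [-0.99 -0.44  0.55  1.9   0.45  1.18  1.15] 8.3 final worst [(14, np.float64(0.0)), (18, np.float64(0.0)), (22, np.float64(2.9))]
(0.45, -0.04, 0.43) 30 [-0.98 -0.44  0.59  2.05  0.48  1.01  1.12] 7.7 final worst [(14, np.float64(0.0)), (18, np.float64(0.0)), (22, np.float64(2.4))]
(0.4, 0.35, 0.4) 0 [-1.69  0.32  1.21  1.59 -0.3   1.44  1.2 ] 0.0 final worst [(14, np.float64(0.0)), (18, np.float64(0.0)), (22, np.float64(1.6))]
(0.42, 0.2, 0.43) 0 [-1.76  0.06  1.32  1.67 -0.06  1.45  1.23] 1.4 final worst [(14, np.float64(0.0)), (18, np.float64(0.0)), (22, np.float64(1.9))]
(0.2, -0.5, 0.4) 30 [-0.54 -0.44  1.32  1.75  0.1   1.19  2.63] 68.6 final worst [(14, np.float64(0.0)), (18, np.float64(0.0)), (22, np.float64(7.8))]
(0.35, -0.35, 0.43) 30 [-0.55 -0.44  1.08  1.88  0.12  1.06  2.2 ] 4.5 final worst [(14, np.float64(0.0)), (18, np.float64(0.0)), (22, np.float64(4.2))]
    [ 0.46 -0.04  0.22] 0 [-0.9   0.32  1.13  2.04 -0.34  0.99  2.06] 0.0
    [ 0.455 -0.04   0.12 ] 0 [-0.73  0.46  0.95  2.16 -0.54  0.77  2.23] 0.0
    [ 0.455 -0.036  0.1  ] 18 [-0.54  0.29  0.65  2.42 -0.92  0.28  2.58] 0.0
    [ 0.477 -0.037  0.097] 18 [-0.52  0.33  0.64  2.37 -0.93  0.3   2.59] 0.0
    [ 0.483 -0.037  0.122] 18 [-0.64  0.3   0.78  2.34 -0.79  0.37  2.46] 0.0
    [ 0.496 -0.036  0.154] 18 [-0.76  0.27  0.91  2.29 -0.66  0.45  2.32] 0.0
    [ 0.515 -0.034  0.182] 18 [-0.83  0.26  0.99  2.22 -0.57  0.53  2.23] 0.0
    [ 0.539 -0.032  0.205] 18 [-0.85  0.27  1.02  2.14 -0.54  0.61  2.19] 0.0
    [ 0.568 -0.029  0.224] 18 [-0.83  0.31  1.02  2.05 -0.54  0.68  2.17] 0.0
    [ 0.599 -0.027  0.236] 18 [-0.79  0.35  1.    1.97 -0.56  0.73  2.17] 0.0
    [ 0.616 -0.025  0.24 ] 18 [-0.77  0.38  0.99  1.93 -0.57  0.76  2.17] 0.0
```

Request:
move_arm:
  series:
    - [-0.4,4,-0.2,0,0,0]
    - [-0.4,4,-0.3,0,0,0]
    - [-0.4,4,-0.3,0,0,0]
    - [-0.4,4,-0.3,0,0,0]
    - [-0.4,4,-0.3,0,0,0]
    - [-0.4,4,-0.3,0,0,0]
    - [-0.4,4,-0.3,0,0,0]
    - [-0.4,4,-0.3,0,0,0]

```text
clock: 16.35
position: [0.4116, 0.2756, 0.4039]
ee_rot: [-0.131, 3.138, -0.034]
force: [-0.1, -0.8, 1.1]
width: 0.007
```

Request:
move_arm:
  series:
    - [-0.4,4,0,0,0,0]
    - [-0.4,3,0,0,0,0]
    - [0,0,0,0,0,0]

```text
clock: 16.65
position: [0.4023, 0.3487, 0.4034]
ee_rot: [-0.141, 3.137, -0.035]
force: [0.9, -0.1, -0.8]
width: 0.006
```

```bash
python3 - <<'E'
from h import *
st()
E
```

```text
t 16.65 tcp [0.4023 0.3487 0.4034] case tcp [-133.1  300.9  403.4] case tip [-133.1  300.5  384.4] toolz [ 0.    -0.022 -1.   ] jaw [-0.002  1.    -0.022] F [ 0.9 -0.1 -0.8] w 0.006 q [-1.69  0.32  1.21  1.58 -0.28  1.46  1.19]
```

Request:
move_arm:
  series:
    - [0.5,-3.9,0,1.3,0.1,0]
    - [0.5,-3.9,-1.5,0,0,0]
    - [0.5,-3.9,-2,0,0,0]
    - [0.5,-3.9,-2,0,0,0]
    - [0.5,-3.9,-2,0,0,0]
    - [0.5,-3.9,-2,0,0,0]
    - [0.5,-3.9,-2,0,0,0]
    - [0.5,-3.9,-2,0,0,0]

```text
clock: 17.45
position: [0.4425, 0.0304, 0.2694]
ee_rot: [-0.132, 3.138, 0.007]
force: [1.7, 0.4, 0.5]
width: 0.006
```

Request:
move_arm:
  series:
    - [0.5,-3.9,-2,0,0,0]
    - [0.5,-3.5,-2.5,0,0,0]
    - [0,0,-3,0,0,0]
    - [0,0,-3,0,0,0]
    - [0,0,-3,0,0,0]
    - [0,0,0,0,0,0]

```text
clock: 18.05
position: [0.45, -0.0424, 0.1332]
ee_rot: [0.128, -3.134, -0.003]
force: [-0.2, 0.3, 0.6]
width: 0.004
```

```bash
python3 - <<'E'
from h import *
st()
from sim2 import *
q=np.array(monitor.observe()['joints'])
for T in (16,18,20): print(T,go(q,(.455,-.036,.10),0,T,8))
E
```

```text
t 18.05 tcp [ 0.45   -0.0424  0.1332] case tcp [-119.7  -92.8  133.2] case tip [-119.8  -92.7  114.2] toolz [-0.005  0.002 -1.   ] jaw [0.005 1.    0.002] F [-0.2  0.3  0.6] w 0.004 q [-0.76  0.44  0.99  2.16 -0.51  0.8   2.21]
16 (array([-0.59994634,  0.31418097,  0.72535955,  2.39282671, -0.84847395,
        0.33611495,  2.51394789]), np.float64(7.479816294120312e-06))
18 (array([-0.54578968,  0.29309044,  0.6541863 ,  2.41717734, -0.9215218 ,
        0.27995622,  2.58449635]), np.float64(3.0537905232330687e-05))
20 (array([-0.46623469,  0.27298831,  0.55387881,  2.43998363, -1.02008519,
        0.2207508 ,  2.67980352]), np.float64(0.00016370298891454915))
```

Request:
move_arm:
  series:
    - [0,0.1,-1.2,0.5,-6,0]
    - [0,0.1,-1.2,0.5,-6,0]
    - [0,0.1,-1.2,0.5,-6,0]
    - [0,0,0,0,0,0]

```text
clock: 18.45
position: [0.4511, -0.0366, 0.1006]
ee_rot: [-0.12, 2.834, 0.033]
force: [-1.1, 0.7, 0.6]
width: 0.005
```

```bash
python3 - <<'E'
from h import *
st()
E
```

```text
t 18.45 tcp [ 0.4511 -0.0366  0.1006] case tcp [-118.2  -87.1  100.6] case tip [-112.5  -87.    82.5] toolz [ 0.301  0.009 -0.954] jaw [0.001 1.    0.01 ] F [-1.1  0.7  0.6] w 0.005 q [-0.53  0.29  0.64  2.42 -0.92  0.29  2.59]
```

Request:
move_arm:
  series:
    - [0.8,0,-0.2,0,0,0]
    - [0.8,0.1,0,0,0,0]
    - [0.6,0,0,0,0,0]
    - [0.4,0,0,0,0,0]
    - [0,0,0,0,0,0]

```text
clock: 18.95
position: [0.4762, -0.0363, 0.0969]
ee_rot: [-0.124, 2.844, 0.028]
force: [-19.2, -5.4, 2.6]
width: 0.005
```

```bash
python3 - <<'E'
from h import *
st()
b,K2,r2,t2=cam('scene')
cv2.imwrite('pics/e.png',cv2.resize(b[150:250,220:330,::-1],None,fx=6,fy=6,interpolation=2))
E
```

```text
t 18.95 tcp [ 0.4762 -0.0363  0.0969] case tcp [-93.1 -89.1  96.9] case tip [-87.5 -88.9  78.7] toolz [ 0.291  0.006 -0.957] jaw [-0.001  1.     0.006] F [-19.2  -5.4   2.6] w 0.005 q [-0.53  0.34  0.65  2.37 -0.92  0.32  2.58]
```

View pics/e.png

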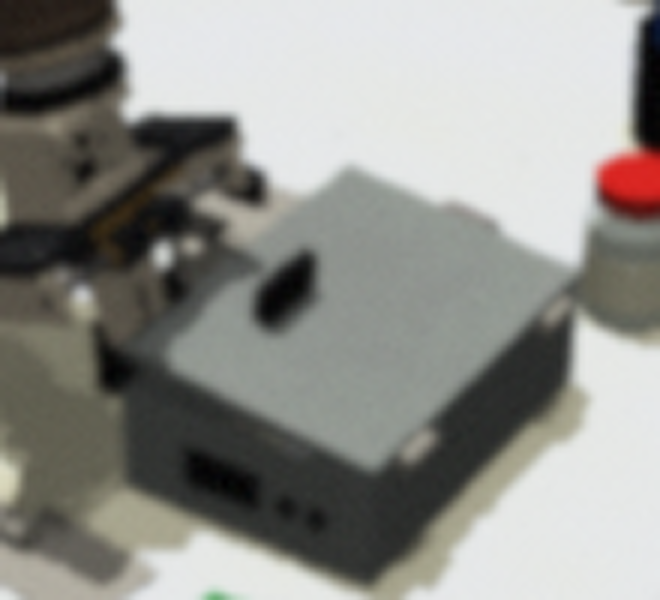

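Request:
move_arm:
  series:
    - [-0.1,0,0.5,0,0,0]
    - [0,0,0.5,0,0,0]
    - [0,0,0.5,0,0,0]
    - [0.1,0,0.5,0,0,0]
    - [0,0,0,0,0,0]

```text
clock: 19.5
position: [0.4801, -0.0359, 0.119]
ee_rot: [-0.126, 2.837, 0.026]
force: [-7.8, -2.4, 1.3]
width: -0.001
```

```bash
python3 - <<'E'
from h import *
st()
b,K2,r2,t2=cam('scene')
cv2.imwrite('pics/f.png',cv2.resize(b[150:250,220:330,::-1],None,fx=6,fy=6,interpolation=2))
def lidpt(rr,y,a,h=0): return W(85-rr*np.cos(a)+h*np.sin(a),y,74+rr*np.sin(a)+h*np.cos(a))
for a in (.15,.2,.25,.3):
  print(a,np.round((proj([lidpt(170,-120,a,10),lidpt(120,-55,a,36),lidpt(120,-5,a,36)],K2,r2,t2)-[220,150])*6).tolist())
E
```

```text
t 19.5 tcp [ 0.4801 -0.0359  0.119 ] case tcp [-89.2 -89.  119. ] case tip [-83.6 -88.9 100.9] toolz [ 0.298  0.005 -0.955] jaw [-0.002  1.     0.005] F [-7.8 -2.4  1.3] w -0.001 q [-0.63  0.31  0.77  2.35 -0.81  0.37  2.47]
0.15 [[120.0, 335.0], [262.0, 284.0], [311.0, 245.0]]
0.2 [[122.0, 324.0], [266.0, 278.0], [315.0, 238.0]]
0.25 [[125.0, 314.0], [271.0, 271.0], [319.0, 232.0]]
0.3 [[128.0, 303.0], [276.0, 265.0], [324.0, 226.0]]
```

View pics/f.png

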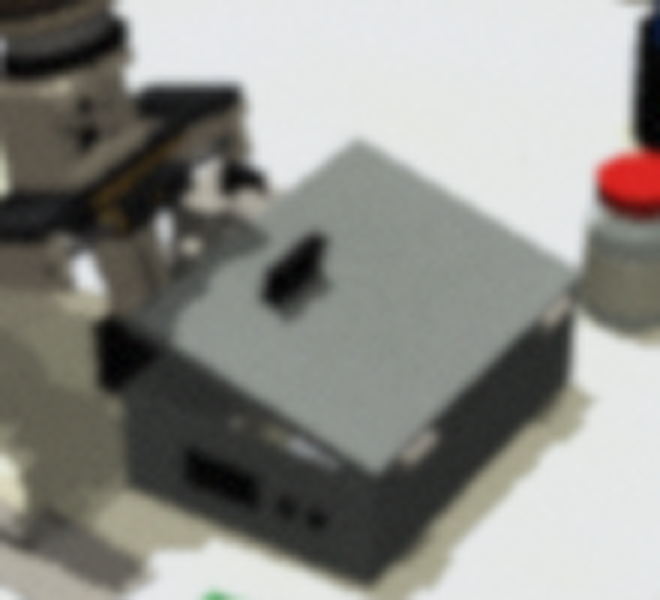

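Request:
move_arm:
  series:
    - [0.3,0,0.7,0,0,0]
    - [0.3,0.05,0.8,0,0,0]
    - [0.3,0,0.8,0,0,0]
    - [0.4,0.05,0.75,0,0,0]
    - [0.4,0.05,0.75,0,0,0]
    - [0.4,0,0.75,0,0,0]
    - [0.5,0.05,0.7,0,0,0]
    - [0.5,0.05,0.7,0,0,0]

```text
clock: 20.35
position: [0.5083, -0.0334, 0.1775]
ee_rot: [-0.125, 2.843, 0.027]
force: [-16.0, -1.0, 3.8]
width: 0.006
```

```bash
python3 - <<'E'
from h import *
st()
b,K2,r2,t2=cam('scene')
cv2.imwrite('pics/g.png',cv2.resize(b[130:250,210:330,::-1],None,fx=5,fy=5,interpolation=2))
def lidpt(rr,y,a,h=0): return W(85-rr*np.cos(a)+h*np.sin(a),y,74+rr*np.sin(a)+h*np.cos(a))
for a in (.5,.6,.7,.8):
  print(a,np.round((proj([lidpt(170,-120,a,10),lidpt(170,120,a,10),lidpt(120,-55,a,36),lidpt(120,-5,a,36)],K2,r2,t2)-[210,130])*5).tolist())
E
```

```text
t 20.35 tcp [ 0.5083 -0.0334  0.1775] case tcp [-60.9 -88.9 177.5] case tip [-55.3 -88.8 159.3] toolz [ 0.292  0.006 -0.956] jaw [-0.001  1.     0.006] F [-16.   -1.    3.8] w 0.006 q [-0.83  0.26  0.99  2.23 -0.57  0.54  2.24]
0.5 [[173.0, 321.0], [367.0, 174.0], [299.0, 304.0], [340.0, 271.0]]
0.6 [[184.0, 308.0], [378.0, 161.0], [311.0, 298.0], [351.0, 265.0]]
0.7 [[198.0, 296.0], [392.0, 149.0], [324.0, 293.0], [364.0, 260.0]]
0.8 [[213.0, 286.0], [407.0, 139.0], [338.0, 289.0], [378.0, 256.0]]
```

View pics/g.png

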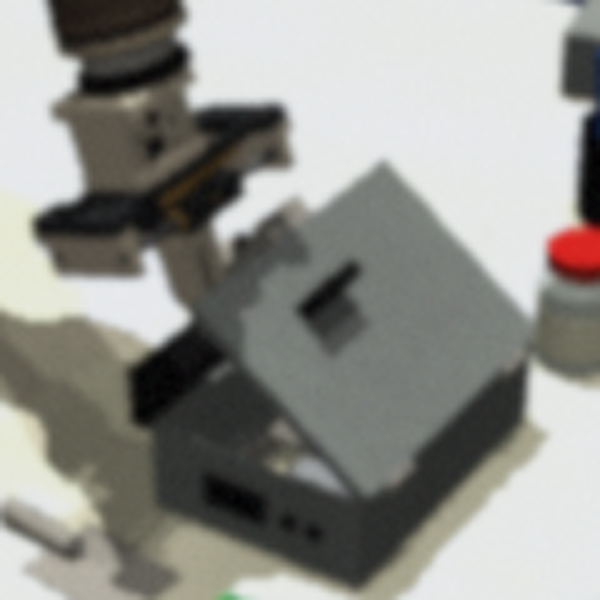

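Request:
move_arm:
  series:
    - [0.8,0.05,0.75,0,0,0]
    - [0.8,0.05,0.7,0,0,0]
    - [0.8,0.1,0.7,0,0,0]
    - [0.7,0.05,0.5,0,0,0]
    - [0.7,0.05,0.5,0,0,0]
    - [0.7,0.1,0.5,0,0,0]
    - [0.7,0.05,0.4,0,0,0]
    - [0.7,0.05,0.4,0,0,0]

```text
clock: 21.2
position: [0.5703, -0.0284, 0.2235]
ee_rot: [-0.125, 2.837, 0.025]
force: [-5.7, 0.7, -3.2]
width: 0.007
```

Request:
move_arm:
  series:
    - [0.8,0.1,0.4,0,0,0]
    - [0.8,0.05,0.3,0,0,0]
    - [0.8,0.1,0.3,0,0,0]
    - [0.8,0.05,0.3,0,0,0]
    - [0.6,0.05,0.1,0,0,0]
    - [0.6,0.05,0.1,0,0,0]
    - [0.5,0.05,0.1,0,0,0]
    - [0,0,0,0,0,0]

```text
clock: 22.0
position: [0.6208, -0.0237, 0.2396]
ee_rot: [-0.124, 2.833, 0.027]
force: [-1.3, -0.1, -2.1]
width: 0.003
```

```bash
python3 - <<'E'
from h import *
st()
b,K2,r2,t2=cam('scene')
cv2.imwrite('pics/i.png',cv2.resize(b[110:250,210:330,::-1],None,fx=4,fy=4,interpolation=2))
def lidpt(rr,y,a,h=0): return W(85-rr*np.cos(a)+h*np.sin(a),y,74+rr*np.sin(a)+h*np.cos(a))
for a in (1.2,1.3,1.4,1.5):
  print(a,np.round((proj([lidpt(170,-120,a,10),lidpt(170,120,a,10),lidpt(120,-55,a,36),lidpt(120,-5,a,36)],K2,r2,t2)-[210,110])*4).tolist())
E
```

```text
t 22.0 tcp [ 0.6208 -0.0237  0.2396] case tcp [ 52.1 -89.1 239.6] case tip [ 57.8 -89.  221.5] toolz [ 0.302  0.005 -0.953] jaw [-0.001  1.     0.005] F [-1.3 -0.1 -2.1] w 0.003 q [-0.76  0.39  0.98  1.92 -0.58  0.77  2.17]
1.2 [[231.0, 295.0], [384.0, 175.0], [321.0, 315.0], [352.0, 288.0]]
1.3 [[249.0, 296.0], [401.0, 176.0], [334.0, 319.0], [365.0, 292.0]]
1.4 [[268.0, 300.0], [418.0, 178.0], [347.0, 324.0], [378.0, 297.0]]
1.5 [[287.0, 305.0], [436.0, 182.0], [361.0, 331.0], [392.0, 304.0]]
```

View pics/i.png

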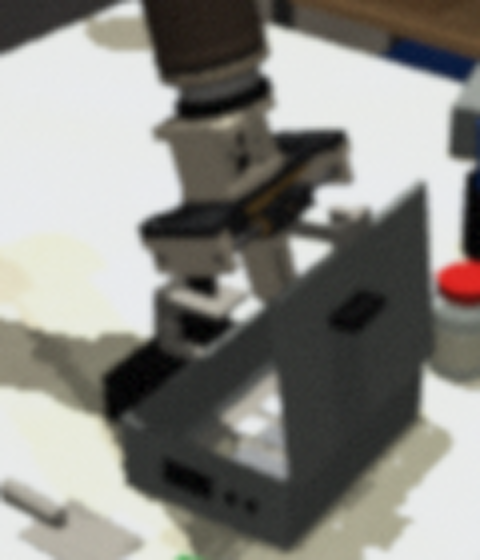

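Request:
move_arm:
  series:
    - [-1,0,0,0,0,0]
    - [-2,0,0.5,0,0,0]
    - [-3,0,2,0,0,0]
    - [-3,0,3,0,0,0]
    - [-2,-1,3,0,0,0]
    - [0,0,0,0,0,0]
    - [0,0,0,0,0,0]
    - [0,0,0,0,0,0]

```text
clock: 22.85
position: [0.5219, -0.0261, 0.3101]
ee_rot: [-0.131, 2.835, 0.031]
force: [-0.6, -0.8, -0.1]
width: 0.008
```

```bash
python3 - <<'E'
from h import *
st()
a,K,r,t=cam('top'); b,K2,r2,t2=cam('scene')
cv2.imwrite('pics/j.png',np.hstack([cv2.resize(a[160:300,200:300,::-1],None,fx=4,fy=4,interpolation=2),cv2.resize(b[130:270,220:320,::-1],None,fx=4,fy=4,interpolation=2)]))
print((proj([W(-131,0,80),W(-131,18,80),W(-125,62,116.5),W(-125,50,116.5)],K,r,t)-[200,160])*4)
E
```

```text
t 22.85 tcp [ 0.5219 -0.0261  0.3101] case tcp [-46.7 -82.8 310.1] case tip [-41.  -82.6 291.9] toolz [ 0.3    0.009 -0.954] jaw [-0.007  1.     0.008] F [-0.6 -0.8 -0.1] w 0.008 q [-1.22 -0.01  1.23  2.02 -0.04  0.82  1.7 ]
[[249.17956245 443.42037113]
 [224.61609579 446.34737146]
 [158.89182169 442.61227282]
 [175.79408067 440.60164685]]
```

View pics/j.png

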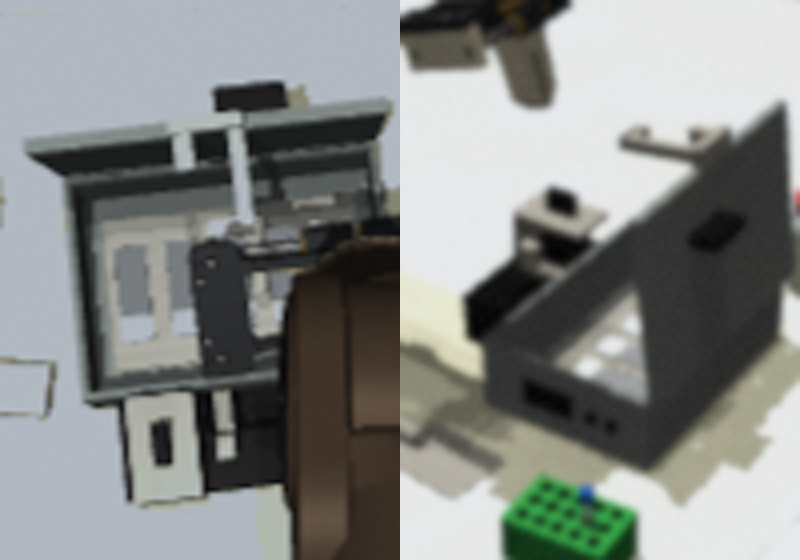

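```bash
python3 -c "
from cell import workorder; print(workorder.sign_off())"
```

```text
the job is handed in; nothing more can be done
None
```

The incubator is open and the job is handed in at about 23 s, well inside the 54 s limit. The sign-off reports no verdict.

**What I did:**
- I pushed the latch cover to its stop by its fin.
- I pinched the rib, raised the lid to about 0.15 rad and let go.
- I pushed the catch to its stop.
- I then swung the lid up from under its front edge at y -90 with closed fingers tilted about 18°, and backed the arm away.

**Last checks:**
- **Lid:** it stands by itself at about 1.4 rad, estimated from the picture just before I backed off. In the last picture it was still up, with the arm clear.
- **Latch cover:** the fin in the last top view lies where 62 mm of travel would put it.
- **Catch:** the post lies where 18 mm of travel would put it.
- **Forces:** the tool read about 1 N at the end. The highest reading between moves was about 19 N.
- **Bystanders:** the ones in the last crops look unmoved; the pen pot and small jar were not in view.

**What went wrong or disagreed:**
- My first try at the forward tilt (40°) ran into joint limits, with several joints sitting on their range ends. I raised the arm, swung it out to the left and came back with less tilt.
- At both stops the fingers were about 2.7 mm further to +y than expected, so my case position or the finger width was slightly off. It did not affect the result.

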